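# Load the vial sampler and latch its carriage under the head

## Task

Stand the loose amber vial fully down in the round well of the sampler's loading carriage, then take the carriage by its black grip and slide it along the bench, straight in under the sampling head, until the catch inside has snapped into it and holds it there when you let go. Feel for the stop: press the carriage against it gently, do not ram it or wedge the carriage between the guides, and do not let the vial strike the underside of the head.

Things in the scene. Friction and masses are not known exactly. Their poses are not given: they have to be found in the camera images.
- vial: amber glass vial with black screw cap, 12 mm in diameter, 52 mm tall, 15 g; the only vial standing free on the bench (the others stand in a rack and are fixed). Origin: centre of its underside, z up along its axis
- carriage: loose loading carriage, about 0.4 kg: slick-soled aluminium plate (friction about 0.25) 10 mm thick, flat on the bench, with white well block and black grip. Origin: on the bench under the well; x points the way it goes in, y left. Plate 80 mm wide, x = -74 to +58 mm (rounded leading edge); tongue 40 mm wide back to x = -130. Catch notch in the left edge, 9 mm deep, x = -14 to +12
- carriage_well (a point): centre of the well's mouth, on top of the carriage's white block (44 x 44 mm), 32 mm above the bench. Hole 14 mm in diameter, 2 mm chamfer, 22 mm deep: a seated vial stands 10 mm above the bench and reaches up to 62 mm
- carriage_grip (a point): on the axis of the carriage's black grip, 33 mm above the bench and 115 mm behind the well axis (carriage x = -115 mm, y = 0). The grip is a post 22 mm wide along the carriage's y (pinch it this way, from above), 26 mm long along x, from 10 to 44 mm above the bench; at its front end (x = -102 to -98) a shoulder 44 mm wide and as high, for the fingers to push on
- station: white vial sampler, fixed: a low bridge over the bench, 165 mm deep, 152 mm wide, 117 mm high in front, with a 185 mm tower from 85 mm behind the front face. Origin: on the bench in mid-bay, x points into the bay, z up. Front face at x = -40 mm; flat underside 67 mm above the bench, a needle guide inside reaches down to 64.5 mm. The carriage runs on the bench between two guide rails
- station_mouth (a point): on the bench midway between the guide rails where they become parallel (station x = -55 mm, y = 0). Rails: aluminium, 14 mm high, inner faces at y = +-41.5 mm (1.5 mm play a side) from here inward; flared outward by 22 degrees in front, out to x = -87 mm
- catch (a joint): sprung bolt hidden in the bay, m: 0 = out; rides pushed in 4 to 8 mm on the carriage's left edge for 45 mm of travel, then snaps to 0 in the notch and holds it. Bolt and stop are adjustable: latched, the carriage's origin is at station x = -18 to +18 mm, to be felt. A sprung pad (0.6 N/mm) resists from 4 mm before latching, solid 3 mm after; the stop must not get over 15 N
There are look-alikes about, which are no part of the job. Several things have the shape of the carriage; the one meant has the colours described above.

How it is judged (in metres and radians):
On the way, in this order (a step that is already met when the one before it is completed fails the run):
1. the vial stands fully down in the carriage's well, outside the sampler (horizontal distance between vial and carriage_well below 0.005 m and z of vial in the frame of carriage below 0.0125 m and contact force between vial and the fingers below 0.05 N and x of carriage in the frame of station below -0.06 m), for 0.2 s.
2. the carriage is in under the head with the catch in its notch (x of carriage in the frame of station above -0.021 m and value of joint catch below 0.0015 m), for 0.2 s.
At the end, for the whole second after the job is handed in: The carriage lies flat and still under the head, past x = -21 mm in the station's frame, with the catch out (under 1.5 mm) in its notch; the vial stands upright (10 degrees) in the well, its underside under 12.5 mm above the carriage's and within 5 mm of the well axis (all of step 2 and linear speed of carriage below 0.01 m/s and height (world z) of carriage below 0.003 m and horizontal distance between vial and carriage_well below 0.005 m and z of vial in the frame of carriage below 0.0125 m and angle between vial's own z axis and vertical below 0.17 rad); the robot touches nothing.
It fails at once if the carriage is rammed against the stop (over 15 N between it and the stop with its pad and catch) (contact force between carriage and stage above 15 N).
It fails at once if the carriage is forced against the sampler's guides or head (over 20 N) (contact force between carriage and station above 20 N).
It fails at once if the vial strikes the sampler (over 1 N) (contact force between vial and station above 1 N or contact force between vial and stage above 1 N).
It also fails if it takes over 66 s, if anything falls off the work surface, if the arm or the gripper's body presses on something with over 40 N, if the wrist force passes 120 N, or if a joint passes its speed limit or range.

## Robot

A 6-joint arm with a two-finger parallel gripper is mounted at the origin on the work surface; the furniture and walls round the work are solid. World frame = base frame: x ahead of the robot, y to its left, z up, the work surface at z = 0. Lengths are in m, angles in degrees, forces in N, time in s.
With the tool pointing down it reaches from about 0.375 to 0.9 m from the base axis. Payload 3.1 kg.
Tool frame: the origin (TCP) lies on the centre line of the jaws, within the pads' length; the fingertips stand 17 mm ahead of it and the grasp point (between the pads) lies 2 mm behind it; z points along the fingers, y is the line along which they close (so a half turn about z gives the same grasp; the last joint's range is limited). The gripper opens to 87 mm and grips with 3 to 60 N. Pads are 19 mm wide; open, the fingers measure 117 mm over their backs; the gripper's body (75 mm by 190 mm) begins 51 mm behind the grasp point.
Start: joints at [-75.43, 30.224, 82.088, -0, 67.689, -10.227], TCP at [0.262, -0.567, 0.24] pointing down, gripper open.
Joint ranges: [-176.69, 176.69], [-43.24, 126.21], [12.49, 139.97], [-82, 262], [0, 151.66], [-163.58, 163.58]. Speed limits (degrees/s): [159.86, 159.86, 180, 180, 180, 180].

## Interface

Orientations are given as a 3x3 rotation matrix whose columns are the frame's x, y, z axes.
In Python, from rig import bot, imaging, finder gives the robot as it stands. The module is installed in compiled form; this text tells all that it offers.
- The arm moves only by the tool play_rows, never from a script. Its argument "motion" is a list that holds one entry, the list of rows, each a list of 6 numbers: the shift along the tool's x, y, z in fractions of the full range, 1 being 0.5 m, then the turn, a rotation vector about the tool's x, y, z in parts of the range, where 1.0 means 180 degrees. In form: [[[dx, dy, dz, wx, wy, wz], ...]]. A call has 1 to 8 rows; each row is the pose to reach, as a shift and turn from the pose commanded when the call began, along the tool's axes at that moment; what a row does not reach only later rows make up. A row lasts 1/12 s, in which the tool goes at most 41.7 mm and 7.16 degrees, less where a joint would pass 70% of its speed; a pose out of reach is approached as far as the arm can. No shift or turn number may pass 1 either way. A call with a gripper value outside its range is refused whole. "fingers" is the finger opening in m, from 0 to 0.087, set as the call begins (left out, the last holds). The fingers move at their own pace and stop on an object; the grip force is fixed at half the most. Time passes only in rows, so rows that repeat a pose let the fingers close. It gives the time, the measured TCP pose, the force, the opening and the grip force at its end, in the units of the state.
- bot.read_state(): the state, without advancing time (a new reading comes with each control period).
- imaging.capture(name): name is "scene" or "top" or "wrist"; returns a dict with "frame" (480x640x3 uint8, red, green, blue), "camera_matrix" (3x3 intrinsics, pixels), "k1" (the pictures are not rectified: a ray, as slopes to the right and down, at radius r is drawn at 1 + k1 r^2 times it, then the intrinsics apply), "R" (3x3) and "t" (3): a world point X has camera coordinates R X + t. Camera axes: x right, y down, z forward; pixel columns grow to the right and rows downward; lengths in m; the calibration is good to about 2 mm. A picture is of the moment at which its call begins. There is no depth.
- bot.hand_in(): hands the job in; it is judged then, once.
Trained networks look in the newest picture that a camera, given by its name, has taken for a name from the list of things; names that differ only in an ending like _2 or _b are one class to them, and where a whole thing is asked for, a point or a joint stands for the part that bears it (a point fixed in the world has none). Each returns a list of dicts, best first, with "confidence" (0 to 1); they miss things now and then, are a little off and sometimes report something else, mostly with a low value. They report only what shows in the picture. A call takes as long as a camera call. They do not tell look-alikes from the thing itself.
- finder.recognise(camera, name): "at" ([x, y, z] in m, in world coordinates, good to about 4 mm: the middle of the surface that is visible of it).
- finder.outline_of(camera, name): "pixels" (480x640 bool, what is visible of it).
The state is a dict: "time_s": time; "joint_positions": joint angles; "qvel": joint speeds; "tau": joint torques, N m; "position": TCP position; "tcp_rot": TCP orientation; "force": force on the tool from outside, world axes, zero at the start; "moment": the same for the moment, N m; "opening": opening from 0.0 (shut) to 1.0 (fully open); "grasp_force": force on a finger pad.
Only numpy, scipy, OpenCV 4.12 (cv2) and the standard library are available. Lean on these libraries where they do the work, as an engineer would, in place of code of your own. Each camera call takes 0.05 s, during which the arm holds its last target. There are 200 camera calls.

## Working session

There is one attempt and no reset: what is moved stays moved. The work goes in short steps, Python scripts to look and compute and a tool call to move; the robot and the scene stay as the last step left them, time stands still between calls to the robot, and variables do not carry over. Pictures are saved under pics/ and viewed, at most 10 in all, crops included, and the job is handed in when it is done.

Besides the shell and the picture viewer there is one more tool, called in YAML: its name, and indented under it one key for each argument. play_rows: Moves the arm, as the interface text tells. Its arguments: {"type":"object","properties":{"motion":{"type":"array"},"fingers":{"type":"number"}},"required":["motion"]}

```bash
mkdir -p pics; python3 - <<'E'
from rig import bot, imaging, finder
import cv2,numpy as np
s=bot.read_state(); print(s['time_s'],s['position'],s['tcp_rot'],s['opening'])
for c in ['scene','top']:
    im=imaging.capture(c); cv2.imwrite(f'pics/{c}1.png',im['frame'][:,:,::-1])
    print(c,im['camera_matrix'],im['k1'],im['R'],im['t'])
    for n in ['vial','carriage','carriage_well','carriage_grip','station']:
        print(n,[(np.round(d['at'],3),round(d['confidence'],2)) for d in finder.recognise(c,n)])
E
```

```text
0.0 [ 0.26197146 -0.56668107  0.23858431] [[ 9.07798052e-01  4.19407172e-01 -5.67467572e-04]
 [ 4.19407402e-01 -9.07795733e-01  2.08275665e-03]
 [ 3.58378436e-04 -2.12872253e-03 -9.99997670e-01]] 1.0027651794768342
scene [[614.46323514   0.         321.00881506]
 [  0.         614.46323514 235.07331267]
 [  0.           0.           1.        ]] -0.1814616402550239 [[ 0.99305699 -0.11756671  0.00398651]
 [-0.07076516 -0.62412068 -0.77811674]
 [ 0.09396869  0.77243216 -0.62810703]] [-0.54957338  0.02141597  1.38742797]
vial []
carriage [(array([0.562, 0.097, 0.004]), 0.83), (array([ 0.361, -0.065,  0.012]), 0.67)]
carriage_well [(array([ 0.358, -0.063,  0.014]), 0.89), (array([0.559, 0.101, 0.008]), 0.81)]
carriage_grip [(array([ 0.357, -0.067,  0.009]), 0.96), (array([0.554, 0.102, 0.007]), 0.72)]
station [(array([0.786, 0.011, 0.113]), 0.81)]
top [[478.72018796   0.         321.47757029]
 [  0.         478.72018796 235.094521  ]
 [  0.           0.           1.        ]] -0.11211100106721907 [[ 0.02589869 -0.99916228 -0.03168594]
 [-0.99909644 -0.02480249 -0.0345129 ]
 [ 0.0336981   0.03255115 -0.99890183]] [-0.08111526  0.53527253  0.86943903]
vial [(array([ 0.467, -0.216,  0.05 ]), 0.62), (array([0.561, 0.11 , 0.01 ]), 0.32)]
carriage [(array([ 0.354, -0.055,  0.01 ]), 0.77), (array([0.563, 0.11 , 0.013]), 0.67)]
carriage_well [(array([ 0.355, -0.054,  0.012]), 0.71), (array([0.562, 0.109, 0.01 ]), 0.56)]
carriage_grip [(array([0.562, 0.11 , 0.007]), 0.68), (array([ 0.354, -0.053,  0.009]), 0.63)]
station [(array([0.784, 0.066, 0.115]), 0.84), (array([0.565, 0.11 , 0.009]), 0.22)]
```

View pics/scene1.png

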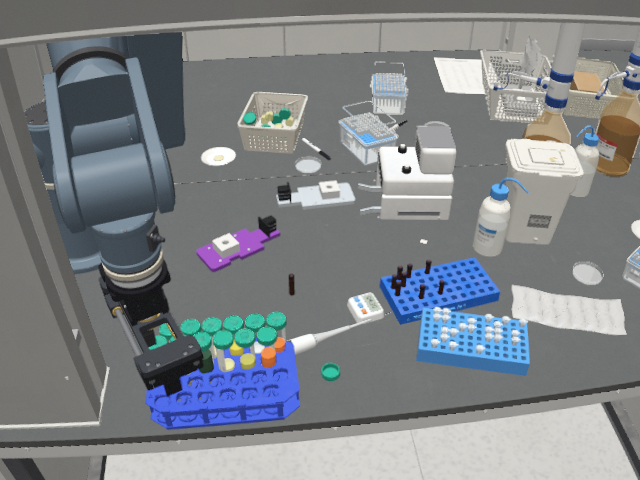

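View pics/top1.png

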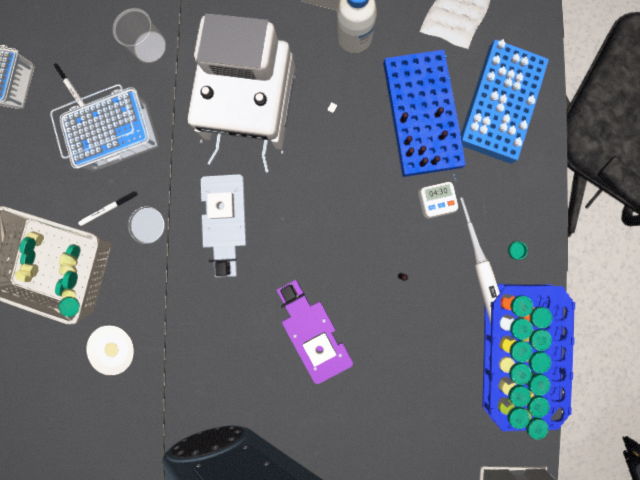

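The scene view shows the loose vial at (291,285), the aluminium carriage at (320,193) with its black grip at (284,192), and the sampler at (415,185). In the top view these are at (403,276), (222,215) with grip (224,268), and (242,90). The purple one is a decoy.

```bash
cat > h.py <<'E'
from rig import bot, imaging, finder
import cv2,numpy as np
def cap(c):
    im=imaging.capture(c); im['D']=np.array([im['k1'],0,0,0,0]); return im
def ray(im,px):
    u=cv2.undistortPoints(np.array(px,float).reshape(-1,1,2),im['camera_matrix'],im['D']).reshape(-1,2)
    d=np.c_[u,np.ones(len(u))]@im['R']; return -im['R'].T@im['t'],d
def onplane(im,px,z):
    c,d=ray(im,px); return c+d*((z-c[2])/d[:,2])[:,None]
def proj(im,X):
    return cv2.projectPoints(np.array(X,float).reshape(-1,3),cv2.Rodrigues(im['R'])[0],im['t'],im['camera_matrix'],im['D'])[0].reshape(-1,2)
def outline(c,n,near=None):
    for d in finder.outline_of(c,n):
        m=d['pixels'].astype(np.uint8); ys,xs=np.nonzero(m)
        yield d['confidence'],m,np.array([xs.mean(),ys.mean()]),(xs.min(),xs.max(),ys.min(),ys.max())
E
python3 - <<'E'
from h import *
im=cap('top'); f=im['frame']
print('cam',-im['R'].T@im['t'])
for n in ['vial','carriage','carriage_grip']:
    for c,m,ctr,bb in outline('top',n): print(n,round(c,2),ctr,bb,m.sum())
# dark blob near vial
g=f[255:300,380:425].max(2)<40
ys,xs=np.nonzero(g);p=[xs.mean()+380,ys.mean()+255];print(p,g.sum(),onplane(im,[p],.045))
cv2.imwrite('pics/crop1.png',cv2.resize(f[120:290,170:310,::-1],None,fx=3.5,fy=3.5,interpolation=cv2.INTER_CUBIC))
E
```

```text
cam [ 0.50759122 -0.09607245  0.88438783]
vial 0.57 [402.61538462 275.69230769] (np.int64(399), np.int64(406), np.int64(273), np.int64(278)) 39
carriage 0.8 [223.5474373  219.67175573] (np.int64(201), np.int64(245), np.int64(175), np.int64(276)) 3668
carriage_grip 0.91 [223.44081858 219.62804204] (np.int64(201), np.int64(245), np.int64(175), np.int64(275)) 3616
carriage_grip 0.56 [312.68549041 334.69494731] (np.int64(278), np.int64(351), np.int64(281), np.int64(382)) 3701
[np.float64(400.5), np.float64(275.9)] 20 [[ 0.46799734 -0.20871433  0.045     ]]
```

View pics/crop1.png

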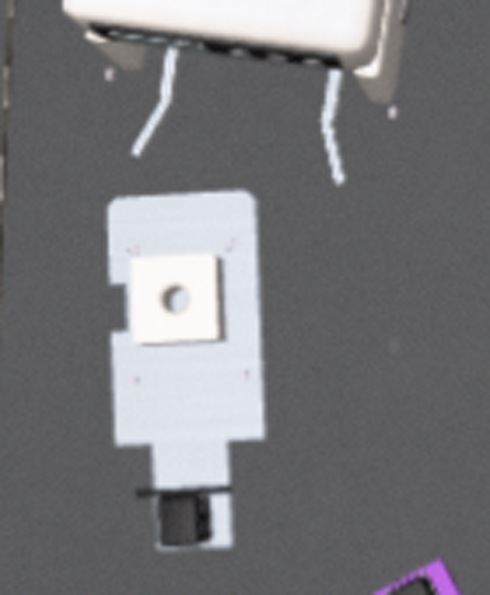

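The crop shows the carriage with its hole at (175,299), plate corners (107,200), (256,193), (266,438) and (116,446), and the rail kinks at (167,100) and (327,122). The station is turned about -8° in the image. I'll move over the vial and look with the wrist camera.

Careful with the scale: shifts go in shares of 0.5 m and turns go in shares of 180 degrees. That gives: 0.325 m / 0.5 = 0.65, 0.294 m / 0.5 = 0.588, 24.8 degrees / 180 = 0.1378.

play_rows:
  motion:
    - [[0.084,-0.06,0,0,0,0.0167],[0.168,-0.118,0,0,0,0.0333],[0.252,-0.178,0,0,0,0.05],[0.336,-0.238,0,0,0,0.0667],[0.42,-0.298,0,0,0,0.0833],[0.504,-0.356,0,0,0,0.1],[0.588,-0.416,0,0,0,0.1167],[0.65,-0.46,0,0,0,0.1378]]
  fingers: 0.087

```text
time_s: 1.47
position: [0.4291, -0.2767, 0.2398]
tcp_rot: [[1.0, -0.003, 0.001], [-0.003, -1.0, -0.0], [0.001, 0.0, -1.0]]
force: [1.0, -0.8, 0.3]
opening: 0.998
grasp_force: 0.0
```

```bash
python3 - <<'E'
from h import *
s=bot.read_state(); print(s['time_s'],s['position'],s['tcp_rot'],s['joint_positions'])
im=cap('wrist'); cv2.imwrite('pics/w1.png',im['frame'][:,:,::-1])
print('cam',-im['R'].T@im['t'],im['R'],im['k1'],im['camera_matrix'][0,0])
for c,m,ctr,bb in outline('wrist','vial'): print(round(c,2),ctr,bb,m.sum())
print(proj(im,[[.468,-.2087,0],[.468,-.2087,.052]]))
im=cap('top')
for c,m,ctr,bb in outline('top','vial'): print(round(c,2),ctr,bb,m.sum())
E
```

```text
1.4667 [ 0.42911527 -0.27671216  0.2398286 ] [[ 9.99994330e-01 -3.32982584e-03  5.01832566e-04]
 [-3.32963924e-03 -9.99994387e-01 -3.72221683e-04]
 [ 5.03069183e-04  3.70548652e-04 -9.99999805e-01]] [-4.53747805e+01  2.14102510e+01  9.83200231e+01  6.31590465e-03
  6.02343495e+01  4.48128656e+01]
cam [ 0.50920928 -0.27762229  0.38568233] [[-3.82713014e-03 -9.99991469e-01  1.55396107e-03]
 [-9.56399927e-01  4.11410728e-03  2.92031256e-01]
 [-2.92035158e-01 -3.68566630e-04 -9.56407513e-01]] 0.017270895363890756 411.5225423788378
0.56 [247.77878788 167.50909091] (np.int64(236), np.int64(259), np.int64(158), np.int64(177)) 330
[[246.04176846 162.88234192]
 [234.866771   169.92188941]]
0.38 [402.66666667 275.91666667] (np.int64(399), np.int64(406), np.int64(274), np.int64(278)) 36
```

View pics/w1.png

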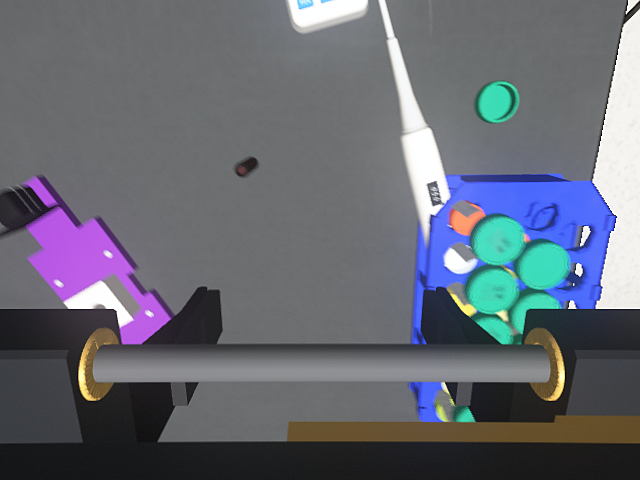

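The wrist view shows the vial at (247,167), with its cap at the lower left and base at the upper right.

```bash
python3 - <<'E'
from h import *
im=cap('wrist')
for c,m,ctr,bb in outline('wrist','vial'):
    print(c,ctr,onplane(im,[ctr],.026))
    x=onplane(im,[ctr],.026)[0]; print(proj(im,[[x[0],x[1],z] for z in(0,.052)]))
im=cap('top'); print(onplane(im,[[402.65,275.8]],.05))
im=cap('scene')
for c,m,ctr,bb in outline('scene','vial'): print(c,ctr,bb,m.sum())
print(onplane(im,[[291.5,285]],.026))
E
```

```text
0.85 [246.10126582 166.78797468] [[ 0.4668341  -0.21390996  0.026     ]]
[[250.93726137 163.46355163]
 [240.53836411 170.6110021 ]]
[[ 0.46849759 -0.2117796   0.05      ]]
[[ 0.4674375  -0.21405746  0.026     ]]
```

To row units: 0.13 m / 0.5 = 0.26, 0.12 m / 0.5 = 0.24.

play_rows:
  motion:
    - [[0.038,-0.062,0.04,0,0,0],[0.076,-0.126,0.08,0,0,0],[0.076,-0.126,0.16,0,0,0],[0.076,-0.126,0.24,0,0,0],[0.076,-0.126,0.26,0,0,0],[0.076,-0.126,0.26,0,0,0]]
  fingers: 0.05

```text
time_s: 2.42
position: [0.4643, -0.215, 0.1068]
tcp_rot: [[1.0, -0.002, -0.006], [-0.002, -1.0, 0.005], [-0.006, -0.005, -1.0]]
force: [-0.1, -0.3, 0.9]
opening: 0.634
grasp_force: 0.0
```

```bash
python3 - <<'E'
from h import *
s=bot.read_state(); print(s['time_s'],s['position'],s['force'])
im=cap('wrist'); cv2.imwrite('pics/w2.png',im['frame'][:,:,::-1])
for c,m,ctr,bb in outline('wrist','vial'):
    print(c,ctr,bb,m.sum(),onplane(im,[ctr],.026))
p=s['position']; print(proj(im,[[p[0],p[1],0.0],[p[0],p[1],.052],[.467,-.2135,0],[.467,-.2135,.052]]))
E
```

```text
2.4167 [ 0.46429044 -0.21501837  0.10681973] [-0.12404959 -0.25793873  0.88318005]
0.89 [320.80667434 257.13924051] (np.int64(310), np.int64(332), np.int64(234), np.int64(279)) 869 [[ 0.46525856 -0.21540652  0.026     ]]
[[320.36989882 245.06478483]
 [319.86819294 275.49559595]
 [317.99214662 241.04631851]
 [316.93791306 270.65937422]]
```

View pics/w2.png

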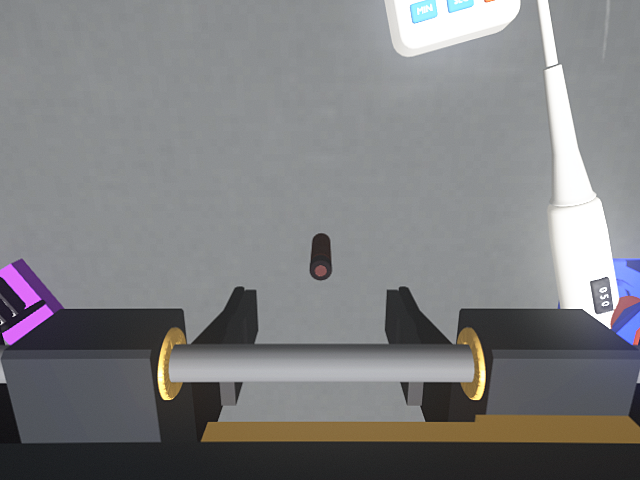

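The vial is centred between the fingers: cap at (320,270), fingers at 245 and 398. I'll descend and grip.

To row units: 0.062 m / 0.5 = 0.124, 0.055 m / 0.5 = 0.11.

play_rows:
  motion:
    - [[0.002,0,0.06,0,0,0],[0.002,0,0.11,0,0,0],[0.002,0,0.124,0,0,0],[0.002,0,0.124,0,0,0]]

```text
time_s: 2.85
position: [0.4674, -0.2162, 0.0479]
tcp_rot: [[1.0, -0.001, -0.0], [-0.001, -1.0, 0.0], [-0.0, -0.0, -1.0]]
force: [-0.3, 0.1, 0.8]
opening: 0.576
grasp_force: 0.0
```

play_rows:
  motion:
    - [[0,0,0,0,0,0],[0,0,0,0,0,0],[0,0,0,0,0,0],[0,0,0,0,0,0],[0,0,0,0,0,0],[0,0,0,0,0,0]]
  fingers: 0.0

```text
time_s: 3.35
position: [0.4677, -0.2156, 0.0481]
tcp_rot: [[1.0, 0.0, 0.001], [0.0, -1.0, -0.001], [0.001, 0.001, -1.0]]
force: [-0.1, -0.1, 0.3]
opening: 0.204
grasp_force: 0.0
```

play_rows:
  motion:
    - [[0,0,0,0,0,0],[0,0,0,0,0,0],[0,0,0,0,0,0],[0,0,0,0,0,0]]

```text
time_s: 3.68
position: [0.4676, -0.2155, 0.0477]
tcp_rot: [[1.0, -0.0, 0.0], [-0.0, -1.0, -0.0], [0.0, 0.0, -1.0]]
force: [0.2, -0.2, 3.4]
opening: 0.122
grasp_force: 30.0
```

To row units: -0.12 m / 0.5 = -0.24, -0.09 m / 0.5 = -0.18.

play_rows:
  motion:
    - [[0,0,-0.06,0,0,0],[0,0,-0.12,0,0,0],[0,0,-0.18,0,0,0],[0,0,-0.24,0,0,0],[0,0,-0.24,0,0,0],[0,0,-0.24,0,0,0]]

```text
time_s: 4.18
position: [0.4683, -0.216, 0.1691]
tcp_rot: [[1.0, 0.0, 0.003], [0.0, -1.0, -0.003], [0.003, 0.003, -1.0]]
force: [-0.8, -0.9, -1.2]
opening: 0.123
grasp_force: 30.0
```

```bash
python3 - <<'E'
from h import *
s=bot.read_state(); print(s['time_s'],s['position'],s['force'],s['opening'],s['grasp_force'])
im=cap('wrist'); 
a=im['frame'][:,:,::-1]
im=cap('scene'); f=im['frame']
p=proj(im,[s['position']])[0].astype(int); print(p)
b=cv2.resize(f[p[1]-60:p[1]+60,p[0]-60:p[0]+60,::-1],(480,480),interpolation=cv2.INTER_CUBIC)
cv2.imwrite('pics/w3.png',cv2.resize(np.hstack([a,b]),(800,343)))
E
```

```text
4.1833 [ 0.46826808 -0.21603116  0.16908126] [-0.80086019 -0.91089752 -1.22058497] 0.12256566559800575 29.998924434185028
[289 230]
```

View pics/w3.png

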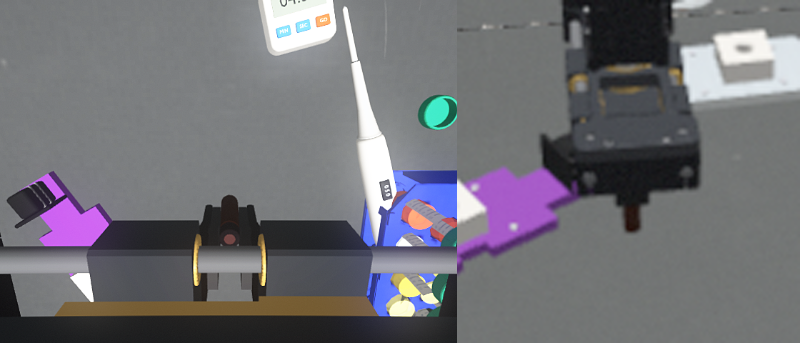

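The vial is gripped upright. Next I'll go over to the carriage and measure with the wrist camera.

To row units: -0.3 m / 0.5 = -0.6, -0.27 m / 0.5 = -0.54.

play_rows:
  motion:
    - [[0,-0.06,-0.02,0,0,0],[0,-0.14,-0.06,0,0,0],[0,-0.22,-0.1,0,0,0],[0,-0.3,-0.1,0,0,0],[0,-0.38,-0.1,0,0,0],[0,-0.46,-0.1,0,0,0],[0,-0.54,-0.1,0,0,0],[0,-0.6,-0.1,0,0,0]]

```text
time_s: 4.95
position: [0.4655, 0.0875, 0.2158]
tcp_rot: [[1.0, 0.001, -0.005], [0.001, -1.0, 0.001], [-0.005, -0.001, -1.0]]
force: [1.4, -0.7, 0.7]
opening: 0.124
grasp_force: 30.0
```

To row units: -0.012 m / 0.5 = -0.024, 0.01 m / 0.5 = 0.02.

play_rows:
  motion:
    - [[0.02,-0.024,0,0,0,0],[0.02,-0.024,0,0,0,0],[0.02,-0.024,0,0,0,0]]

```text
time_s: 5.2
position: [0.4767, 0.0971, 0.216]
tcp_rot: [[1.0, 0.002, -0.003], [0.002, -1.0, -0.0], [-0.003, 0.0, -1.0]]
force: [0.3, -0.2, -0.1]
opening: 0.126
grasp_force: 30.0
```

```bash
python3 - <<'E'
from h import *
s=bot.read_state(); print(s['time_s'],s['position'],s['force'],s['joint_positions'])
im=cap('wrist'); cv2.imwrite('pics/w4.png',im['frame'][:,:,::-1])
np.savez('w4.npz',**im)
E
```

```text
5.2 [0.47668647 0.09709628 0.21599688] [ 0.28112287 -0.16220129 -0.13939768] [-1.66163423e+00  2.16471304e+01  1.02937040e+02 -2.93928976e-02
  5.56055749e+01  8.82296749e+01]
```

View pics/w4.png

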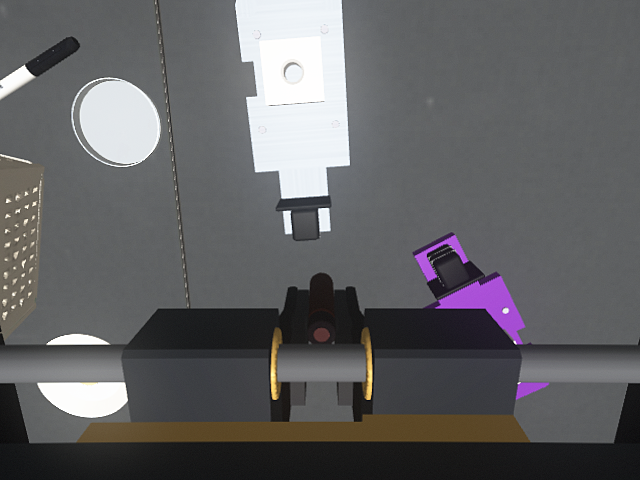

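The well is at (293,72), the block corners near (260,40) and (326,102), the grip at (305,222), and the held vial at (321,300).

```bash
python3 - <<'E'
from h import *
im=dict(np.load('w4.npz')); f=im['frame']; p=np.array([.4767,.0971,.216])
def P(px,z): return np.round(onplane(im,px,z)[:,:2]*1000,1).tolist()
print('well',P([[292.5,72]],.032)); 
B=onplane(im,[[260,40],[322,37],[326,102],[264,105]],.032)[:,:2]; print('block',B.mean(0)*1000)
print('yaws',[np.degrees(np.arctan2(*(v[::-1]))).round(1) for v in (B[0]-B[3],B[1]-B[2])],np.linalg.norm(B-np.roll(B,1,0),axis=1))
C=onplane(im,[[238,20],[254,172],[350,165],[343,15]],.010)[:,:2]; print('plate',C*1000,np.degrees(np.arctan2(C[0,1]-C[1,1],C[0,0]-C[1,0])),np.degrees(np.arctan2(C[3,1]-C[2,1],C[3,0]-C[2,0])))
print('grip top',P([[305,208],[305,240]],.044))
g=cv2.cvtColor(f,cv2.COLOR_RGB2GRAY)[45:100,265:322]
# vial in hand
print(proj(im,[p+[0,0,-.048],p+[0,0,.004]]), 'cap px 321,334; base ~320,277')
t=cap('top')
q=lambda u,v:[170+(u+.5)/3.5-.5,120+(v+.5)/3.5-.5]
T=lambda L,z:np.round(onplane(t,[q(*a) for a in L],z)[:,:2]*1000,1)
print('top well',T([(175,299)],.032))
C=T([(107,200),(116,446),(266,438),(256,193)],.01);print(C.tolist(),'tongue',T([(157,550),(232,548)],.01).tolist())
print('rails L top-in,kink,out; R',T([(178,48),(172,102),(140,157)],.014).tolist(),T([(330,70),(322,122),(336,185)],.014).tolist())
print('front face bottom edge', T([(100,35),(340,68)],.067).tolist())
E
```

```text
well [[587.0, 117.4]]
block [587.1998209  116.96594796]
yaws [np.float64(1.4), np.float64(4.0)] [0.04452652 0.04498398 0.04445724 0.04706481]
plate [[625.45250501 159.55115367]
 [510.43235051 152.94356064]
 [516.4488165   71.588756  ]
 [629.08371734  79.5381712 ]] 3.2878720072162007 4.0370608662135785
grip top [[486.9, 108.7], [460.5, 109.0]]
[[319.28748811 280.80362653]
 [318.92347873 332.84628096]] cap px 321,334; base ~320,277
top well [[586.1 117.3]]
[[640.4, 161.8], [509.4, 152.0], [515.8, 71.7], [645.4, 81.3]] tongue [[455.1, 128.2], [457.4, 88.0]]
rails L top-in,kink,out; R [[722.1, 125.6], [692.9, 127.6], [663.1, 143.7]] [[711.1, 43.4], [683.1, 46.7], [649.7, 38.1]]
front face bottom edge [[715.5, 152.4], [699.8, 30.0]]
```

To row units: 0.118 m / 0.5 = 0.236, -0.02 m / 0.5 = -0.04.

play_rows:
  motion:
    - [[0.07,-0.012,0,0,0,0],[0.15,-0.026,0,0,0,0],[0.22,-0.04,0.04,0,0,0],[0.22,-0.04,0.12,0,0,0],[0.22,-0.04,0.2,0,0,0],[0.22,-0.04,0.236,0,0,0],[0.22,-0.04,0.236,0,0,0],[0.22,-0.04,0.236,0,0,0]]

```text
time_s: 5.97
position: [0.5865, 0.1151, 0.0982]
tcp_rot: [[1.0, -0.002, -0.004], [-0.002, -1.0, -0.0], [-0.004, 0.0, -1.0]]
force: [0.2, -0.5, 0.8]
opening: 0.124
grasp_force: 30.0
```

```bash
python3 - <<'E'
from h import *
s=bot.read_state(); print(s['time_s'],s['position'],s['force'])
im=cap('wrist'); f=im['frame']; p=s['position']; print(proj(im,[p+[0,0,-.048],p+[0,0,.004],[.587,.1173,.032]]))
np.savez('w5.npz',**im)
cv2.imwrite('pics/w5.png',f[:,:,::-1])
E
```

```text
5.9667 [0.58651047 0.11511129 0.09823998] [ 0.23806622 -0.48916319  0.80041478]
[[319.32161927 280.78103305]
 [318.94528659 332.86530046]
 [315.42502496 267.12182079]]
```

View pics/w5.png

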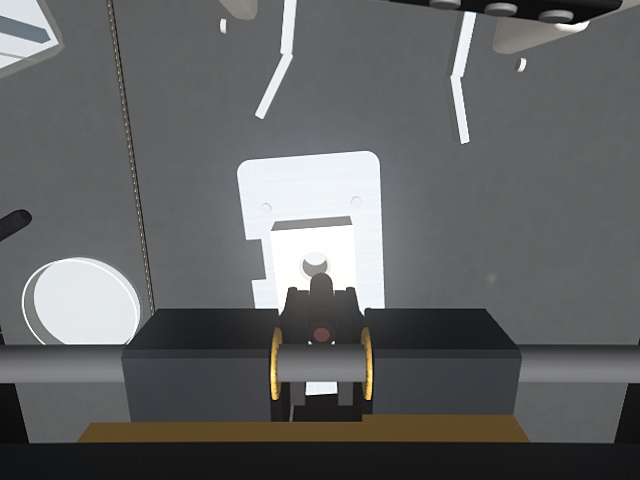

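The hole is at (315,266) and the vial base at (321,281), so the correction is about +1.5 mm in x and +3.3 mm in y. Then lower.

To row units: 0.028 m / 0.5 = 0.056, -0.0033 m / 0.5 = -0.0066.

play_rows:
  motion:
    - [[0.003,-0.0066,0,0,0,0],[0.003,-0.0066,0.012,0,0,0],[0.003,-0.0066,0.024,0,0,0],[0.003,-0.0066,0.032,0,0,0],[0.003,-0.0066,0.04,0,0,0],[0.003,-0.0066,0.048,0,0,0],[0.003,-0.0066,0.056,0,0,0],[0.003,-0.0066,0.056,0,0,0]]

```text
time_s: 6.68
position: [0.5883, 0.1199, 0.0705]
tcp_rot: [[1.0, -0.0, -0.002], [-0.0, -1.0, 0.0], [-0.002, -0.0, -1.0]]
force: [-0.2, 1.0, -0.8]
opening: 0.122
grasp_force: 30.0
```

```bash
python3 - <<'E'
from h import *
im=cap('wrist'); cv2.imwrite('pics/w6.png',im['frame'][130:420,130:510,::-1])
s=bot.read_state(); print(s['position'],s['force'],s['moment'])
E
```

```text
[0.58842867 0.11986519 0.07082468] [ 0.12028198 -0.24613373 -0.59681249] [-0.06093685  0.12654925  0.06923654]
```

View pics/w6.png

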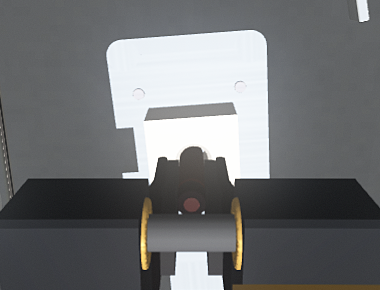

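The vial enters the hole cleanly at (190,155) in the crop, with low force. I'll continue down.

To row units: 0.0115 m / 0.5 = 0.023, 0.009 m / 0.5 = 0.018.

play_rows:
  motion:
    - [[0,0.001,0.006,0,0,0],[0,0.001,0.012,0,0,0],[0,0.001,0.018,0,0,0],[0,0.001,0.023,0,0,0],[0,0.001,0.023,0,0,0]]

```text
time_s: 7.15
position: [0.5887, 0.1194, 0.0594]
tcp_rot: [[1.0, -0.0, -0.001], [-0.0, -1.0, 0.0], [-0.001, -0.0, -1.0]]
force: [1.0, -1.4, 0.4]
opening: 0.121
grasp_force: 30.0
```

play_rows:
  motion:
    - [[0,0,0,0,0,0],[0,0,0,0,0,0],[0,0,0,0,0,0],[0,0,0,0,0,0]]
  fingers: 0.03

```text
time_s: 7.48
position: [0.5892, 0.1194, 0.0603]
tcp_rot: [[1.0, -0.0, 0.001], [-0.0, -1.0, 0.0], [0.001, -0.0, -1.0]]
force: [-0.1, -0.4, 0.2]
opening: 0.311
grasp_force: 0.0
```

Released. I'll rise, pull back and check the seating.

To row units: -0.115 m / 0.5 = -0.23, -0.1 m / 0.5 = -0.2, -4 degrees / 180 = -0.0222.

play_rows:
  motion:
    - [[0,0,-0.04,0,0,0],[0,0,-0.1,0,0,0],[0,0,-0.17,0,0,0],[-0.06,0,-0.2,0,0,0],[-0.14,0.008,-0.2,0,0,0],[-0.2,0.016,-0.2,0,0,0],[-0.23,0.018,-0.2,0,0,-0.0222],[-0.23,0.018,-0.2,0,0,-0.0222]]
  fingers: 0.05

```text
time_s: 8.15
position: [0.4689, 0.1105, 0.1602]
tcp_rot: [[0.997, 0.071, -0.006], [0.071, -0.997, 0.0], [-0.005, -0.0, -1.0]]
force: [0.2, 0.4, -1.1]
opening: 0.573
grasp_force: 0.0
```

```bash
python3 - <<'E'
from h import *
s=bot.read_state(); print(s['time_s'],s['position'],s['tcp_rot'][:,0],s['joint_positions'][5])
im=cap('wrist'); np.savez('w7.npz',**im); a=im['frame'][:,:,::-1]
print(proj(im,[[.5875,.1178,.062]]))
b=cap('scene')['frame'][140:240,260:380,::-1]
cv2.imwrite('pics/w7.png',cv2.resize(np.hstack([a,cv2.resize(b,(576,480),interpolation=cv2.INTER_CUBIC)]),(800,316)))
E
```

```text
8.15 [0.46888512 0.11050685 0.16017766] [ 0.9974289   0.07145175 -0.00549914] 85.84033656925865
[[321.59972847  38.65584125]]
```

View pics/w7.png

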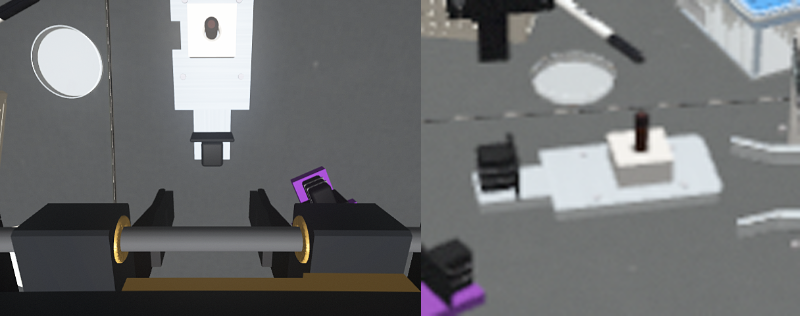

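The vial stands in the well, showing about 30 mm above the block. The grip is at about (322,233) in full wrist pixels. From here I'll fit carriage and rails numerically.

```bash
python3 - <<'E'
from h import *
def L(n): return dict(np.load(n))
im=L('w5.npz'); f=im['frame'].astype(int); g=f.min(2)
def runs(row,a,b,th):
    m=g[row,a:b]>th; i=np.nonzero(m)[0]
    if len(i)==0: return None
    # longest run
    s=np.split(i,np.nonzero(np.diff(i)>1)[0]+1); r=max(s,key=len); return r[0]+a-.5,r[-1]+a+.5
Lp=[];Rp=[]
for r in list(range(2,52,4)):
    x=runs(r,270,310,150); 
    if x: Lp.append((x[1],r,x[0]))
for r in range(20,72,4):
    x=runs(r,440,490,150)
    if x: Rp.append((x[0],r,x[1]))
print(Lp[::4],Rp[::4])
for z in (0,.014):
    A=onplane(im,[p[:2] for p in Lp],z)[:,:2];B=onplane(im,[p[:2] for p in Rp],z)[:,:2]
    fa=np.polyfit(A[:,0],A[:,1],1);fb=np.polyfit(B[:,0],B[:,1],1)
    xm=.70; ya=np.polyval(fa,xm);yb=np.polyval(fb,xm)
    yaw=np.degrees(np.arctan([fa[0],fb[0]])); print('z',z,'yaw',yaw,'y at .70',ya,yb,'sep',(ya-yb)*np.cos(np.radians(7)),'res',np.std(A[:,1]-np.polyval(fa,A[:,0])),np.std(B[:,1]-np.polyval(fb,B[:,0])))
print('kinks z.014',onplane(im,[[293,55],[452,77]],.014)[:,:2], 'ends',onplane(im,[[263,118],[461,143]],.014)[:,:2])
# carriage from w7
im=L('w7.npz'); g=im['frame'].astype(int).min(2)
res={}
for nm,rows,z in (('plate',range(70,160,6),.010),('tongue',range(172,195,3),.010)):
    l=[];r=[]
    for q in rows:
        x=runs(q,200,420,150)
        if x: l.append((x[0],q));r.append((x[1],q))
    A=onplane(im,l,z)[:,:2];B=onplane(im,r,z)[:,:2];print(nm,'right edge yaw',np.degrees(np.arctan(np.polyfit(B[:,0],B[:,1],1)[0])),'left',np.degrees(np.arctan(np.polyfit(A[:,0],A[:,1],1)[0])),'mid',((A+B)/2)[::4].round(4).tolist(),'w',np.median(A[:,1]-B[:,1]))
d=(g<45)[195:262,285:365]; ys,xs=np.nonzero(d);
for r in range(198,262,4):
    x=np.nonzero(g[r,280:370]<60)[0]+280; print(r,x.min() if len(x) else 0,x.max() if len(x) else 0,end='; ')
E
```

```text
[(np.float64(296.5), 2, np.float64(283.5)), (np.float64(294.5), 18, np.float64(282.5)), (np.float64(293.5), 34, np.float64(281.5)), (np.float64(291.5), 50, np.float64(279.5))] [(np.float64(462.5), 20, np.float64(474.5)), (np.float64(459.5), 36, np.float64(471.5)), (np.float64(455.5), 52, np.float64(467.5)), (np.float64(452.5), 68, np.float64(464.5))]
z 0 yaw [-7.117993   -6.85852092] y at .70 0.129607543819679 0.040886714276187314 sep 0.08805951793381839 res 0.0001575869778772712 0.00013944206417476553
z 0.014 yaw [-7.117993   -6.85852092] y at .70 0.1284906403149836 0.04487437492736583 sep 0.0829930024250995 res 0.00014853557545348718 0.00013143286027574605
kinks z.014 [[0.69589594 0.12822727]
 [0.68515115 0.04608651]] ends [[0.66522477 0.14495872]
 [0.65187792 0.03806153]]
plate right edge yaw 4.3788637875884096 left 0.9556336630895161 mid [[0.5772, 0.1124], [0.5619, 0.1159], [0.5465, 0.1145], [0.5306, 0.1133]] w 0.08046414410160604
tongue right edge yaw 3.6951354579647746 left 2.907626602812366 mid [[0.5098, 0.1119], [0.5012, 0.1112]] w 0.040826093319895895
198 0 0; 202 293 351; 206 291 353; 210 290 354; 214 289 354; 218 307 337; 222 307 337; 226 307 337; 230 307 337; 234 307 337; 238 307 337; 242 307 337; 246 307 338; 250 307 337; 254 0 0; 258 0 0;
```

The rail separation comes out at 83.0 mm and the station yaw at -7.0°, with the centreline through (0.700, 0.0867). The carriage yaw is +4.1°. I'll descend onto the grip.

To row units: 0.127 m / 0.5 = 0.254, 0.125 m / 0.5 = 0.25.

play_rows:
  motion:
    - [[0.008,0.0014,0.06,0,0,0],[0.009,0.0014,0.14,0,0,0],[0.009,0.0014,0.2,0,0,0],[0.009,0.0014,0.23,0,0,0],[0.009,0.0014,0.25,0,0,0],[0.009,0.0014,0.254,0,0,0],[0.009,0.0014,0.254,0,0,0]]

```text
time_s: 8.83
position: [0.4798, 0.11, 0.0325]
tcp_rot: [[0.998, 0.069, 0.001], [0.069, -0.998, 0.0], [0.001, 0.0, -1.0]]
force: [-0.2, -0.1, -0.0]
opening: 0.577
grasp_force: 0.0
```

play_rows:
  motion:
    - [[0,0,0,0,0,0],[0,0,0,0,0,0],[0,0,0,0,0,0],[0,0,0,0,0,0],[0,0,0,0,0,0],[0,0,0,0,0,0],[0,0,0,0,0,0]]
  fingers: 0.01

```text
time_s: 9.42
position: [0.4797, 0.11, 0.034]
tcp_rot: [[0.998, 0.07, 0.003], [0.07, -0.998, 0.0], [0.003, 0.0, -1.0]]
force: [1.1, 1.2, 6.2]
opening: 0.495
grasp_force: 30.0
```

The opening of 43 mm means I gripped the shoulder, so I'm about 6 mm too far forward. I'll open, back off and regrip.

To row units: -0.0065 m / 0.5 = -0.013, -0.003 m / 0.5 = -0.006.

play_rows:
  motion:
    - [[0,0,0,0,0,0],[0,0,0,0,0,0],[-0.006,0,0,0,0,0],[-0.013,0,0,0,0,0],[-0.013,0,0,0,0,0]]
  fingers: 0.055

```text
time_s: 9.83
position: [0.47, 0.1095, 0.0327]
tcp_rot: [[0.998, 0.07, -0.003], [0.07, -0.998, -0.0], [-0.003, -0.0, -1.0]]
force: [0.7, -0.8, 0.6]
opening: 0.625
grasp_force: 0.0
```

play_rows:
  motion:
    - [[0,0,0,0,0,0],[0,0,0,0,0,0],[0,0,0,0,0,0],[0,0,0,0,0,0],[0,0,0,0,0,0],[0,0,0,0,0,0],[0,0,0,0,0,0],[0,0,0,0,0,0]]
  fingers: 0.01

```text
time_s: 10.5
position: [0.4721, 0.1095, 0.033]
tcp_rot: [[0.998, 0.07, 0.0], [0.07, -0.998, -0.0], [0.0, 0.0, -1.0]]
force: [-1.0, 0.6, -1.0]
opening: 0.249
grasp_force: 30.0
```

```bash
python3 - <<'E'
from h import *
s=bot.read_state(); print(s['time_s'],s['position'],s['force'],s['opening'],s['grasp_force'])
im=cap('wrist'); g=im['frame'].astype(int).min(2)
print([(r,(lambda x:(x.min(),x.max()) if len(x) else 0)(np.nonzero(g[r,200:440]>150)[0]+200)) for r in range(20,260,16)])
print(proj(im,[[.5875,.1177,.032],[.4728,.1095,.044]]))
for c,m,ctr,bb in outline('wrist','vial'): print('vial',c,ctr,bb,onplane(im,[ctr],.05))
E
```

```text
10.5 [0.47206582 0.10954547 0.03304244] [-0.97964581  0.55756901 -1.0082398 ] 0.2493397134410595 29.973960584029555
[(20, (np.int64(234), np.int64(428))), (36, (np.int64(235), np.int64(427))), (52, (np.int64(236), np.int64(426))), (68, (np.int64(213), np.int64(425))), (84, (np.int64(215), np.int64(424))), (100, (np.int64(216), np.int64(423))), (116, (np.int64(217), np.int64(422))), (132, (np.int64(218), np.int64(421))), (148, (np.int64(220), np.int64(420))), (164, (np.int64(221), np.int64(419))), (180, (np.int64(222), np.int64(418))), (196, (np.int64(224), np.int64(417))), (212, (np.int64(225), np.int64(375))), (228, (np.int64(273), np.int64(368))), (244, (np.int64(274), np.int64(367)))]
[[318.28237477  -3.50417491]
 [319.24718206 340.42806601]]
vial 0.78 [317.42613636   9.82528409] (np.int64(300), np.int64(335), np.int64(0), np.int64(22)) [[0.57989737 0.11732802 0.05      ]]
```

The grip is now on the post at 21.7 mm. Next I'll rotate and shift the carriage onto the bay axis.

To row units: 0.0098 m / 0.5 = 0.0196, 0.004 m / 0.5 = 0.008, 11 degrees / 180 = 0.0611.

play_rows:
  motion:
    - [[0.0016,-0.0004,0,0,0,0.0056],[0.004,-0.0012,0,0,0,0.0139],[0.008,-0.0026,0,0,0,0.025],[0.012,-0.004,0,0,0,0.0361],[0.016,-0.0052,0,0,0,0.0472],[0.0184,-0.0062,0,0,0,0.0556],[0.0196,-0.0066,0,0,0,0.0611],[0.0196,-0.0066,0,0,0,0.0611]]

```text
time_s: 11.27
position: [0.4814, 0.1137, 0.0331]
tcp_rot: [[0.992, -0.123, -0.0], [-0.123, -0.992, 0.0], [-0.0, -0.0, -1.0]]
force: [-0.7, 0.8, 0.0]
opening: 0.248
grasp_force: 30.0
```

```bash
cat > chk.py <<'E'
from h import *
s=bot.read_state(); p=s['position']; R=s['tcp_rot']; print(s['time_s'],p.round(4),'yaw',np.degrees(np.arctan2(R[1,0],R[0,0])).round(2),s['force'].round(1),s['opening'])
u=np.array([np.cos(np.radians(7)),-np.sin(np.radians(7))]); n=np.array([-u[1],u[0]])
d=p[:2]-[.7446,.0812]; print('station x,y of TCP mm',(d@u*1000).round(1),(d@n*1000).round(1))
E
python3 - <<'E'
from chk import *
im=cap('wrist'); g=im['frame'].astype(int).min(2)
def run(r,a,b):
    i=np.nonzero(g[r,a:b]>150)[0]
    if len(i)==0: return None
    q=max(np.split(i,np.nonzero(np.diff(i)>1)[0]+1),key=len); return q[0]+a-.5,q[-1]+a+.5
l=[];r=[]
for q in range(70,206,6):
    x=run(q,190,450); l.append((x[0],q)); r.append((x[1],q))
A=onplane(im,l,.01)[:,:2];B=onplane(im,r,.01)[:,:2]
for X in (A,B):
    f=np.polyfit(X[:,0],X[:,1],1); print('yaw',np.degrees(np.arctan(f[0])))
M=(A+B)/2; print('mid offsets in station y', ((M-[.7446,.0812])@n*1000).round(2)[::5], 'w',np.linalg.norm(A-B,axis=1).mean())
for q in range(206,228,2): print(q,run(q,190,450),end=' ')
t=cap('top')
for c,m,ctr,bb in outline('top','vial'): print('vial',c,ctr,onplane(t,[ctr],.058))
g=t['frame'].astype(int).min(2)
v=np.load
for c,m,ctr,bb in outline('top','carriage'): print('car',c,ctr,bb)
E
```

```text
11.2667 [0.4814 0.1137 0.0331] yaw -7.06 [-0.7  0.8  0. ] 0.24840106226381545
station x,y of TCP mm -265.2 0.2
yaw -17.110721186845236
yaw -6.642175422321173
mid offsets in station y [-0.25 -0.22 -0.19 -0.56 -0.54] w 0.07787556763590374
206 (np.float64(224.5), np.float64(417.5)) 208 (np.float64(224.5), np.float64(416.5)) 210 (np.float64(224.5), np.float64(416.5)) 212 (np.float64(224.5), np.float64(394.5)) 214 (np.float64(272.5), np.float64(368.5)) 216 (np.float64(272.5), np.float64(368.5)) 218 (np.float64(272.5), np.float64(368.5)) 220 (np.float64(272.5), np.float64(368.5)) 222 (np.float64(272.5), np.float64(368.5)) 224 (np.float64(272.5), np.float64(368.5)) 226 (np.float64(272.5), np.float64(368.5)) car 0.65 [312.62825279 334.80217738] (np.int64(278), np.int64(352), np.int64(281), np.int64(383))
car 0.55 [232.55994596 207.76055387] (np.int64(207), np.int64(257), np.int64(170), np.int64(245))
```

Alignment is within 0.5 mm and the yaw is -7°. I'll slide in.

To row units: 0.039 m / 0.5 = 0.078, 0.037 m / 0.5 = 0.074.

play_rows:
  motion:
    - [[0.008,0,0,0,0,0],[0.02,0,0,0,0,0],[0.032,0,0,0,0,0],[0.044,0,0,0,0,0],[0.056,0,0,0,0,0],[0.066,0,0,0,0,0],[0.074,0,0,0,0,0],[0.078,0,0,0,0,0]]

```text
time_s: 12.13
position: [0.5212, 0.1086, 0.0331]
tcp_rot: [[0.993, -0.122, 0.001], [-0.122, -0.993, -0.0], [0.001, -0.0, -1.0]]
force: [-2.9, 0.7, 3.4]
opening: 0.249
grasp_force: 30.0
```

```bash
python3 - <<'E'
from chk import *
im=cap('wrist'); g=im['frame'].astype(int).min(2)
# rails and plate edges in rows around front
for r in range(0,60,8):
    i=np.nonzero(g[r,150:500]>150)[0]+150; s2=np.split(i,np.nonzero(np.diff(i)>1)[0]+1) if len(i) else []
    print(r,[(x[0],x[-1]) for x in s2 if len(x)>3])
E
```

```text
12.1333 [0.5212 0.1086 0.0331] yaw -7.02 [-2.9  0.7  3.4] 0.2487540227486606
station x,y of TCP mm -225.1 -0.1
0 [(np.int64(234), np.int64(298)), (np.int64(341), np.int64(430))]
8 [(np.int64(234), np.int64(301)), (np.int64(335), np.int64(430))]
16 [(np.int64(235), np.int64(304)), (np.int64(334), np.int64(429))]
24 [(np.int64(235), np.int64(428))]
32 [(np.int64(236), np.int64(428))]
40 [(np.int64(236), np.int64(427))]
48 [(np.int64(237), np.int64(427))]
56 [(np.int64(213), np.int64(426))]
```

To row units: 0.015 m / 0.5 = 0.03, 0.014 m / 0.5 = 0.028.

play_rows:
  motion:
    - [[0.004,0,0,0,0,0],[0.008,0,0,0,0,0],[0.012,0,0,0,0,0],[0.016,0,0,0,0,0],[0.02,0,0,0,0,0],[0.024,0,0,0,0,0],[0.028,0,0,0,0,0],[0.03,0,0,0,0,0]]

```text
time_s: 12.85
position: [0.5356, 0.1069, 0.0331]
tcp_rot: [[0.993, -0.122, 0.001], [-0.122, -0.993, -0.0], [0.001, -0.0, -1.0]]
force: [-2.4, 0.2, 2.9]
opening: 0.25
grasp_force: 30.0
```

To row units: 0.015 m / 0.5 = 0.03, 0.014 m / 0.5 = 0.028.

play_rows:
  motion:
    - [[0.004,0,0,0,0,0],[0.008,0,0,0,0,0],[0.012,0,0,0,0,0],[0.016,0,0,0,0,0],[0.02,0,0,0,0,0],[0.024,0,0,0,0,0],[0.028,0,0,0,0,0],[0.03,0,0,0,0,0]]

```text
time_s: 13.52
position: [0.5506, 0.105, 0.0331]
tcp_rot: [[0.993, -0.122, 0.001], [-0.122, -0.993, -0.0], [0.001, -0.0, -1.0]]
force: [-3.4, 0.8, 3.7]
opening: 0.252
grasp_force: 30.0
```

```bash
python3 chk.py
```

```text
13.5167 [0.5506 0.105  0.0331] yaw -7.01 [-3.4  0.8  3.7] 0.2518975802121278
station x,y of TCP mm -195.5 -0.0
```

To row units: 0.015 m / 0.5 = 0.03, 0.014 m / 0.5 = 0.028.

play_rows:
  motion:
    - [[0.004,0,0,0,0,0],[0.008,0,0,0,0,0],[0.012,0,0,0,0,0],[0.016,0,0,0,0,0],[0.02,0,0,0,0,0],[0.024,0,0,0,0,0],[0.028,0,0,0,0,0],[0.03,0,0,0,0,0]]

```text
time_s: 14.18
position: [0.5655, 0.1032, 0.0331]
tcp_rot: [[0.993, -0.122, 0.001], [-0.122, -0.993, 0.0], [0.001, -0.0, -1.0]]
force: [-2.2, -0.3, 4.3]
opening: 0.251
grasp_force: 30.0
```

To row units: 0.015 m / 0.5 = 0.03, 0.014 m / 0.5 = 0.028.

play_rows:
  motion:
    - [[0.004,0,0,0,0,0],[0.008,0,0,0,0,0],[0.012,0,0,0,0,0],[0.016,0,0,0,0,0],[0.02,0,0,0,0,0],[0.024,0,0,0,0,0],[0.028,0,0,0,0,0],[0.03,0,0,0,0,0]]

```text
time_s: 14.85
position: [0.5797, 0.1014, 0.0331]
tcp_rot: [[0.993, -0.122, -0.001], [-0.122, -0.993, 0.0], [-0.001, 0.0, -1.0]]
force: [-5.1, 0.2, 5.2]
opening: 0.251
grasp_force: 30.0
```

```bash
python3 chk.py
```

```text
14.85 [0.5797 0.1014 0.0331] yaw -7.01 [-5.1  0.2  5.2] 0.25145012217657836
station x,y of TCP mm -166.1 -0.1
```

To row units: 0.006 m / 0.5 = 0.012, 0.001 m / 0.5 = 0.002.

play_rows:
  motion:
    - [[0.002,0,0,0,0,0],[0.004,0,0,0,0,0],[0.006,0,0,0,0,0],[0.008,0,0,0,0,0],[0.01,0,0,0,0,0],[0.012,0,0,0,0,0]]

```text
time_s: 15.35
position: [0.5848, 0.1008, 0.0331]
tcp_rot: [[0.993, -0.122, -0.002], [-0.122, -0.993, 0.0], [-0.002, 0.0, -1.0]]
force: [-5.7, 0.2, 5.6]
opening: 0.247
grasp_force: 30.0
```

To row units: 0.006 m / 0.5 = 0.012, 0.002 m / 0.5 = 0.004.

play_rows:
  motion:
    - [[0.002,0,0,0,0,0],[0.004,0,0,0,0,0],[0.006,0,0,0,0,0],[0.008,0,0,0,0,0],[0.01,0,0,0,0,0],[0.012,0,0,0,0,0]]

```text
time_s: 15.85
position: [0.5907, 0.1001, 0.0331]
tcp_rot: [[0.992, -0.122, -0.002], [-0.122, -0.993, 0.0], [-0.002, 0.0, -1.0]]
force: [-4.8, 0.5, 5.4]
opening: 0.251
grasp_force: 30.0
```

To row units: 0.008 m / 0.5 = 0.016, 0.007 m / 0.5 = 0.014.

play_rows:
  motion:
    - [[0.002,0,0,0,0,0],[0.004,0,0,0,0,0],[0.006,0,0,0,0,0],[0.008,0,0,0,0,0],[0.01,0,0,0,0,0],[0.012,0,0,0,0,0],[0.014,0,0,0,0,0],[0.016,0,0,0,0,0]]

```text
time_s: 16.52
position: [0.599, 0.0991, 0.0331]
tcp_rot: [[0.992, -0.122, -0.001], [-0.122, -0.992, 0.0], [-0.001, -0.0, -1.0]]
force: [-5.5, 1.2, 5.3]
opening: 0.248
grasp_force: 30.0
```

To row units: 0.007 m / 0.5 = 0.014, 0.001 m / 0.5 = 0.002.

play_rows:
  motion:
    - [[0.002,0,0,0,0,0],[0.004,0,0,0,0,0],[0.006,0,0,0,0,0],[0.008,0,0,0,0,0],[0.01,0,0,0,0,0],[0.012,0,0,0,0,0],[0.014,0,0,0,0,0],[0.014,0,0,0,0,0]]

```text
time_s: 17.18
position: [0.6064, 0.0982, 0.0331]
tcp_rot: [[0.992, -0.122, -0.001], [-0.122, -0.992, 0.0], [-0.001, -0.0, -1.0]]
force: [-3.8, 1.6, 4.3]
opening: 0.248
grasp_force: 30.0
```

```bash
python3 chk.py
```

```text
17.1833 [0.6064 0.0982 0.0331] yaw -7.02 [-3.8  1.6  4.3] 0.24835455988404528
station x,y of TCP mm -139.3 0.0
```

To row units: 0.003 m / 0.5 = 0.006, 0.0025 m / 0.5 = 0.005.

play_rows:
  motion:
    - [[0.0014,0,0,0,0,0],[0.0028,0,0,0,0,0],[0.004,0,0,0,0,0],[0.005,0,0,0,0,0],[0.006,0,0,0,0,0],[0.006,0,0,0,0,0]]

```text
time_s: 17.68
position: [0.6092, 0.0979, 0.0331]
tcp_rot: [[0.993, -0.122, -0.001], [-0.122, -0.993, 0.0], [-0.001, -0.0, -1.0]]
force: [-4.2, 0.4, 5.0]
opening: 0.25
grasp_force: 30.0
```

To row units: 0.003 m / 0.5 = 0.006, 0.0025 m / 0.5 = 0.005.

play_rows:
  motion:
    - [[0.0014,0,0,0,0,0],[0.0028,0,0,0,0,0],[0.004,0,0,0,0,0],[0.005,0,0,0,0,0],[0.006,0,0,0,0,0],[0.006,0,0,0,0,0]]

```text
time_s: 18.18
position: [0.6122, 0.0975, 0.0331]
tcp_rot: [[0.993, -0.122, -0.001], [-0.122, -0.993, 0.0], [-0.001, -0.0, -1.0]]
force: [-4.5, 0.4, 5.1]
opening: 0.248
grasp_force: 30.0
```

To row units: 0.002 m / 0.5 = 0.004, 0.001 m / 0.5 = 0.002.

play_rows:
  motion:
    - [[0.001,0,0,0,0,0],[0.002,0,0,0,0,0],[0.003,0,0,0,0,0],[0.004,0,0,0,0,0],[0.004,0,0,0,0,0]]

```text
time_s: 18.6
position: [0.6142, 0.0972, 0.0331]
tcp_rot: [[0.993, -0.122, -0.001], [-0.122, -0.993, 0.0], [-0.001, -0.0, -1.0]]
force: [-3.7, 1.3, 4.6]
opening: 0.249
grasp_force: 30.0
```

To row units: 0.002 m / 0.5 = 0.004, 0.001 m / 0.5 = 0.002.

play_rows:
  motion:
    - [[0.001,0,0,0,0,0],[0.002,0,0,0,0,0],[0.003,0,0,0,0,0],[0.004,0,0,0,0,0],[0.004,0,0,0,0,0]]

```text
time_s: 19.02
position: [0.6162, 0.097, 0.0331]
tcp_rot: [[0.993, -0.122, -0.001], [-0.122, -0.993, 0.0], [-0.001, -0.0, -1.0]]
force: [-4.9, 0.6, 5.5]
opening: 0.25
grasp_force: 30.0
```

To row units: 0.002 m / 0.5 = 0.004, 0.001 m / 0.5 = 0.002.

play_rows:
  motion:
    - [[0.001,0,0,0,0,0],[0.002,0,0,0,0,0],[0.003,0,0,0,0,0],[0.004,0,0,0,0,0],[0.004,0,0,0,0,0]]

```text
time_s: 19.43
position: [0.6183, 0.0967, 0.0331]
tcp_rot: [[0.993, -0.122, -0.001], [-0.122, -0.993, 0.0], [-0.001, -0.0, -1.0]]
force: [-4.1, 0.2, 5.2]
opening: 0.248
grasp_force: 30.0
```

To row units: 0.002 m / 0.5 = 0.004, 0.001 m / 0.5 = 0.002.

play_rows:
  motion:
    - [[0.001,0,0,0,0,0],[0.002,0,0,0,0,0],[0.003,0,0,0,0,0],[0.004,0,0,0,0,0],[0.004,0,0,0,0,0]]

```text
time_s: 19.85
position: [0.6203, 0.0965, 0.0331]
tcp_rot: [[0.993, -0.122, -0.001], [-0.122, -0.993, 0.0], [-0.001, -0.0, -1.0]]
force: [-5.1, 0.3, 4.3]
opening: 0.255
grasp_force: 30.0
```

To row units: 0.002 m / 0.5 = 0.004, 0.001 m / 0.5 = 0.002.

play_rows:
  motion:
    - [[0.001,0,0,0,0,0],[0.002,0,0,0,0,0],[0.003,0,0,0,0,0],[0.004,0,0,0,0,0],[0.004,0,0,0,0,0]]

```text
time_s: 20.27
position: [0.6222, 0.0963, 0.0331]
tcp_rot: [[0.993, -0.122, -0.001], [-0.122, -0.993, 0.0], [-0.001, -0.0, -1.0]]
force: [-4.1, 0.1, 5.1]
opening: 0.251
grasp_force: 30.0
```

To row units: 0.002 m / 0.5 = 0.004, 0.001 m / 0.5 = 0.002.

play_rows:
  motion:
    - [[0.001,0,0,0,0,0],[0.002,0,0,0,0,0],[0.003,0,0,0,0,0],[0.004,0,0,0,0,0],[0.004,0,0,0,0,0]]

```text
time_s: 20.68
position: [0.6242, 0.096, 0.0331]
tcp_rot: [[0.993, -0.122, -0.001], [-0.122, -0.993, 0.0], [-0.001, -0.0, -1.0]]
force: [-4.9, 0.5, 5.1]
opening: 0.256
grasp_force: 30.0
```

To row units: 0.002 m / 0.5 = 0.004, 0.001 m / 0.5 = 0.002.

play_rows:
  motion:
    - [[0.001,0,0,0,0,0],[0.002,0,0,0,0,0],[0.003,0,0,0,0,0],[0.004,0,0,0,0,0],[0.004,0,0,0,0,0]]

```text
time_s: 21.1
position: [0.6263, 0.0958, 0.0331]
tcp_rot: [[0.993, -0.122, -0.0], [-0.122, -0.993, 0.0], [-0.0, -0.0, -1.0]]
force: [-4.6, 0.5, 4.0]
opening: 0.251
grasp_force: 30.0
```

To row units: 0.002 m / 0.5 = 0.004, 0.0015 m / 0.5 = 0.003.

play_rows:
  motion:
    - [[0.001,0,0,0,0,0],[0.002,0,0,0,0,0],[0.003,0,0,0,0,0],[0.004,0,0,0,0,0],[0.004,0,0,0,0,0]]

```text
time_s: 21.52
position: [0.6282, 0.0956, 0.0331]
tcp_rot: [[0.993, -0.122, -0.001], [-0.122, -0.993, 0.0], [-0.001, -0.0, -1.0]]
force: [-4.9, 0.2, 4.5]
opening: 0.252
grasp_force: 30.0
```

To row units: 0.002 m / 0.5 = 0.004, 0.001 m / 0.5 = 0.002.

play_rows:
  motion:
    - [[0.001,0,0,0,0,0],[0.002,0,0,0,0,0],[0.003,0,0,0,0,0],[0.004,0,0,0,0,0],[0.004,0,0,0,0,0]]

```text
time_s: 21.93
position: [0.6296, 0.0954, 0.033]
tcp_rot: [[0.993, -0.122, -0.002], [-0.122, -0.993, 0.0], [-0.002, 0.0, -1.0]]
force: [-6.0, 0.7, 5.9]
opening: 0.251
grasp_force: 30.0
```

play_rows:
  motion:
    - [[0.001,0,0,0,0,0],[0.002,0,0,0,0,0],[0.003,0,0,0,0,0],[0.004,0,0,0,0,0],[0.004,0,0,0,0,0]]

```text
time_s: 22.35
position: [0.6309, 0.0952, 0.0331]
tcp_rot: [[0.993, -0.122, -0.003], [-0.122, -0.993, 0.0], [-0.003, 0.0, -1.0]]
force: [-6.9, 1.2, 7.1]
opening: 0.252
grasp_force: 30.0
```

The force is rising, so this is the pad. I'll take smaller steps.

To row units: 0.001 m / 0.5 = 0.002, 0.0006 m / 0.5 = 0.0012.

play_rows:
  motion:
    - [[0.0006,0,0,0,0,0],[0.0012,0,0,0,0,0],[0.002,0,0,0,0,0],[0.002,0,0,0,0,0]]

```text
time_s: 22.68
position: [0.6316, 0.0952, 0.0331]
tcp_rot: [[0.993, -0.122, -0.004], [-0.122, -0.993, 0.0], [-0.004, 0.0, -1.0]]
force: [-8.0, 0.9, 7.8]
opening: 0.252
grasp_force: 30.0
```

```bash
python3 chk.py
```

```text
22.6833 [0.6316 0.0952 0.0331] yaw -7.01 [-8.   0.9  7.8] 0.25195692951714854
station x,y of TCP mm -113.9 0.1
```

To row units: 0.0008 m / 0.5 = 0.0016, 0.0006 m / 0.5 = 0.0012.

play_rows:
  motion:
    - [[0.0006,0,0,0,0,0],[0.0012,0,0,0,0,0],[0.0016,0,0,0,0,0],[0.0016,0,0,0,0,0]]

```text
time_s: 23.02
position: [0.6325, 0.0951, 0.0331]
tcp_rot: [[0.993, -0.122, -0.004], [-0.122, -0.993, 0.0], [-0.004, -0.0, -1.0]]
force: [-6.8, 2.0, 7.5]
opening: 0.249
grasp_force: 30.0
```

To row units: 0.0008 m / 0.5 = 0.0016, 0.0006 m / 0.5 = 0.0012.

play_rows:
  motion:
    - [[0.0006,0,0,0,0,0],[0.0012,0,0,0,0,0],[0.0016,0,0,0,0,0],[0.0016,0,0,0,0,0]]

```text
time_s: 23.35
position: [0.633, 0.095, 0.0331]
tcp_rot: [[0.993, -0.122, -0.004], [-0.122, -0.993, 0.0], [-0.004, 0.0, -1.0]]
force: [-7.5, 1.6, 8.1]
opening: 0.251
grasp_force: 30.0
```

```bash
python3 chk.py
```

```text
23.35 [0.633  0.095  0.0331] yaw -7.01 [-7.5  1.6  8.1] 0.25130415004095846
station x,y of TCP mm -112.5 0.1
```

To row units: 0.0008 m / 0.5 = 0.0016, 0.0006 m / 0.5 = 0.0012.

play_rows:
  motion:
    - [[0.0006,0,0,0,0,0],[0.0012,0,0,0,0,0],[0.0016,0,0,0,0,0],[0.0016,0,0,0,0,0]]

```text
time_s: 23.68
position: [0.6335, 0.095, 0.0331]
tcp_rot: [[0.993, -0.122, -0.005], [-0.122, -0.993, 0.001], [-0.005, 0.0, -1.0]]
force: [-7.9, 1.2, 7.6]
opening: 0.254
grasp_force: 30.0
```

```bash
python3 chk.py
```

```text
23.6833 [0.6335 0.095  0.0331] yaw -7.01 [-7.9  1.2  7.6] 0.2537552270118079
station x,y of TCP mm -111.9 0.2
```

Now a gentle pull-back test.

To row units: -0.002 m / 0.5 = -0.004, -0.0014 m / 0.5 = -0.0028.

play_rows:
  motion:
    - [[-0.0014,0,0,0,0,0],[-0.0028,0,0,0,0,0],[-0.004,0,0,0,0,0],[-0.004,0,0,0,0,0]]

```text
time_s: 24.02
position: [0.6335, 0.095, 0.0331]
tcp_rot: [[0.993, -0.122, -0.0], [-0.122, -0.993, 0.0], [-0.001, -0.0, -1.0]]
force: [-5.8, 1.4, 5.8]
opening: 0.253
grasp_force: 30.0
```

To row units: -0.0015 m / 0.5 = -0.003, -0.001 m / 0.5 = -0.002.

play_rows:
  motion:
    - [[-0.001,0,0,0,0,0],[-0.002,0,0,0,0,0],[-0.003,0,0,0,0,0],[-0.003,0,0,0,0,0]]

```text
time_s: 24.35
position: [0.6335, 0.095, 0.0331]
tcp_rot: [[0.993, -0.122, 0.003], [-0.122, -0.993, 0.0], [0.003, -0.0, -1.0]]
force: [-1.4, 1.7, 2.6]
opening: 0.249
grasp_force: 30.0
```

To row units: -0.002 m / 0.5 = -0.004, -0.0014 m / 0.5 = -0.0028.

play_rows:
  motion:
    - [[-0.0014,0,0,0,0,0],[-0.0028,0,0,0,0,0],[-0.004,0,0,0,0,0],[-0.004,0,0,0,0,0]]

```text
time_s: 24.68
position: [0.6321, 0.0951, 0.0331]
tcp_rot: [[0.993, -0.122, 0.004], [-0.122, -0.993, -0.0], [0.004, -0.0, -1.0]]
force: [4.2, 0.2, -2.0]
opening: 0.257
grasp_force: 30.0
```

To row units: -0.0015 m / 0.5 = -0.003, -0.001 m / 0.5 = -0.002.

play_rows:
  motion:
    - [[-0.001,0,0,0,0,0],[-0.002,0,0,0,0,0],[-0.003,0,0,0,0,0],[-0.003,0,0,0,0,0]]

```text
time_s: 25.02
position: [0.6318, 0.0953, 0.0331]
tcp_rot: [[0.992, -0.122, 0.007], [-0.122, -0.992, 0.0], [0.006, -0.001, -1.0]]
force: [6.9, 1.3, -4.9]
opening: 0.248
grasp_force: 30.0
```

To row units: -0.001 m / 0.5 = -0.002, -0.0005 m / 0.5 = -0.001.

play_rows:
  motion:
    - [[-0.001,0,0,0,0,0],[-0.002,0,0,0,0,0],[-0.002,0,0,0,0,0],[-0.002,0,0,0,0,0]]

```text
time_s: 25.35
position: [0.6317, 0.0954, 0.0331]
tcp_rot: [[0.992, -0.123, 0.008], [-0.123, -0.992, 0.0], [0.008, -0.001, -1.0]]
force: [7.8, 1.7, -6.0]
opening: 0.25
grasp_force: 30.0
```

The catch holds. I'll relax to neutral, open and lift straight up.

To row units: 0.0035 m / 0.5 = 0.007, 0.001 m / 0.5 = 0.002.

play_rows:
  motion:
    - [[0.002,0,0,0,0,0],[0.004,0,0,0,0,0],[0.006,0,0,0,0,0],[0.007,0,0,0,0,0],[0.007,0,0,0,0,0]]

```text
time_s: 25.77
position: [0.6319, 0.0952, 0.0331]
tcp_rot: [[0.993, -0.122, 0.001], [-0.122, -0.993, 0.0], [0.001, -0.0, -1.0]]
force: [3.2, 2.4, -1.7]
opening: 0.25
grasp_force: 30.0
```

play_rows:
  motion:
    - [[0,0,0,0,0,0],[0,0,0,0,0,0],[0,0,0,0,0,0],[0,0,0,0,0,0],[0,0,0,0,0,0]]
  fingers: 0.05

```text
time_s: 26.18
position: [0.6306, 0.0949, 0.0329]
tcp_rot: [[0.993, -0.122, -0.001], [-0.122, -0.993, -0.0], [-0.001, 0.0, -1.0]]
force: [0.5, -0.8, 0.1]
opening: 0.529
grasp_force: 0.0
```

To row units: -0.14 m / 0.5 = -0.28, -0.001 m / 0.5 = -0.002.

play_rows:
  motion:
    - [[-0.002,0,-0.02,0,0,0],[-0.006,0,-0.06,0,0,0],[-0.02,0,-0.12,0,0,0],[-0.08,0,-0.18,0,0,0],[-0.16,0,-0.24,0,0,0],[-0.22,0,-0.28,0,0,0],[-0.24,0,-0.28,0,0,0],[-0.24,0,-0.28,0,0,0]]

```text
time_s: 26.85
position: [0.5087, 0.1104, 0.1753]
tcp_rot: [[0.993, -0.121, -0.001], [-0.121, -0.993, 0.0], [-0.001, 0.0, -1.0]]
force: [0.1, 0.8, 0.1]
opening: 0.576
grasp_force: 0.0
```

```bash
python3 - <<'E'
from chk import *
im=cap('wrist'); np.savez('w8.npz',**im); g=im['frame'].astype(int).min(2)
c0=proj(im,[[.6317,.0953,.044],[.6705,.0904,.010]]); print(c0)
# shoulder/grip dark and rear plate edge
for r in range(0,260,8):
    i=np.nonzero(g[r,200:440]>140)[0]+200; s2=np.split(i,np.nonzero(np.diff(i)>1)[0]+1) if len(i) else []
    print(r,[(int(x[0]),int(x[-1])) for x in s2 if len(x)>5],end=' ')
E
```

```text
26.85 [0.5087 0.1104 0.1753] yaw -6.93 [0.1 0.8 0.1] 0.5760455336103842
station x,y of TCP mm -237.7 0.2
[[319.5164894   40.34572544]
 [319.81619441 -16.44308793]]
0 [(200, 399), (401, 439)] 8 [(200, 284), (358, 439)] 16 [(200, 285), (357, 439)] 24 [(200, 288), (354, 439)] 32 [(200, 303), (339, 439)] 40 [(200, 303), (339, 439)] 48 [(200, 303), (339, 439)] 56 [(200, 303), (338, 439)] 64 [(200, 331), (333, 439)] 72 [(200, 439)] 80 [(200, 439)] 88 [(200, 439)] 96 [(200, 439)] 104 [(200, 439)] 112 [(200, 439)] 120 [(200, 439)] 128 [(200, 439)] 136 [(200, 439)] 144 [(200, 439)] 152 [(200, 439)] 160 [(200, 439)] 168 [(200, 439)] 176 [(200, 439)] 184 [(200, 439)] 192 [(200, 439)] 200 [(200, 439)] 208 [(200, 439)] 216 [(200, 439)] 224 [(200, 439)] 232 [(200, 439)] 240 [(200, 439)] 248 [(200, 439)] 256 [(200, 439)]
```

The grip is where I released it, and the arm is clear.

```bash
python3 -c "
from rig import bot
print(bot.hand_in())"
```

```text
the job is handed in; nothing more can be done
None
```

The vial is in the carriage's well and the carriage is slid in under the head. The catch held against a pull of about 8 N, and I then released the grip and handed the job in at about 27 s; the hand-in gave no verdict, and I could not check the vial again once it was inside.

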